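Set and lock the fume extractor's damper

ROBOT

A 6-joint arm with a two-finger parallel gripper is mounted at the origin on the work surface. World frame = base frame: x ahead of the robot, y to its left, z up, the work surface at z = 0. Lengths are in m, angles in degrees, forces in N, time in s.
With the tool pointing down it reaches from about 0.35 to 0.875 m from the base axis. Payload 15.5 kg.
Tool frame: the origin (TCP) lies at the very end of the fingers, on their centre line; the grasp point (between the pads) lies 19 mm behind it; z points along the fingers, y is the line along which they close (so a half turn about z gives the same grasp; the last joint's range is limited). The gripper opens to 85 mm and grips with 20 to 120 N. Pads are 22 mm wide; open, the fingers measure 114 mm over their backs; the gripper's body (76 mm by 85 mm) begins 54 mm behind the grasp point. The pads swing forward as they close: fully open they stand 13 mm farther back than shut.
Start: joints at [-73.195, 28.281, 77.091, -0, 74.628, -5.472], TCP at [0.237, -0.578, 0.231] pointing down, gripper open.
Joint ranges: [-166.48, 166.48], [-47.26, 123.95], [12.59, 153.08], [-70.14, 250.14], [6.76, 159.57], [-176.63, 176.63]. Speed limits (degrees/s): [108.29, 108.29, 147.25, 172.46, 172.46, 172.46].

INTERFACE

Orientations are given as [roll, pitch, yaw] about the fixed x, y, z axes, in that order (R = Rz(yaw) Ry(pitch) Rx(roll)).
In Python, from cell import read_state, vision, order gives the robot as it stands.
- The arm moves only by the tool send_rows, never from a script. Its argument "commands" is a list of rows, each a list of 5 numbers: the finger opening in m, from 0 to 0.0854, then the shift along the tool's x, y, z in m, then the turn about the tool's z in degrees. A call has 1 to 12 rows; each row is the pose to reach, as a shift and turn from the pose commanded when the call began, along the tool's axes at that moment; what a row does not reach only later rows make up. A row lasts 1/10 s, in which the tool goes at most 50 mm and 8.59 degrees, less where a joint would pass 70% of its speed; a pose out of reach is approached as far as the arm can. A call with a gripper value outside its range is refused whole. The fingers move at their own pace and stop on an object; "squeeze" is the grip in N (left out, the last holds). Time passes only in rows, so rows that repeat a pose let the fingers close. It gives the time, the measured TCP pose, the force, the opening and the grip force at its end, in the units of the state.
- read_state(): the state, without advancing time (a new reading comes with each control period).
- vision.get_image(name): name is "scene" or "top" or "wrist"; returns a dict with "image" (400x640x3 uint8, red, green, blue), "fx", "fy", "cx", "cy" (pixels), "R" (3x3) and "t" (3): a world point X has camera coordinates R X + t; the wrist camera has in their place "tool_from_camera" (4x4, takes a point from camera to tool coordinates, whose origin is the TCP and whose axes are the flange's). Camera axes: x right, y down, z forward; pixel columns grow to the right and rows downward; lengths in m; the calibration is good to about 2 mm. A picture is of the moment at which its call begins: read the wrist's pose just before it. There is no depth.
- order.close_job(): hands the job in; it is judged then, once.
Trained networks look in a picture, given as the dict that the camera call returned (one of the last four; its "shot" number tells which), for a name from the list of things; names that differ only in an ending like _2 or _b are one class to them, and where a whole thing is asked for, a point or a joint stands for the part that bears it (a point fixed in the world has none). Each returns a list of dicts, best first, with "score" (0 to 1); they miss things now and then, are a little off and sometimes report something else, mostly with a low value. They report only what shows in the picture. A call takes as long as a camera call.
- vision.recognise(name, picture): "point" ([column, row] in pixels, amid what is visible of it).
The state is a dict: "time": time; "joint_pos": joint angles; "dq": joint speeds; "effort": joint torques, N m; "tcp_pos": TCP position; "eef_rot": TCP orientation; "ft_force": force on the tool from outside, world axes, zero at the start; "ft_torque": the same for the moment, N m; "grip_width": finger opening in m; "gripper_force": force on a finger pad.
Only numpy, scipy, OpenCV 4.12 (cv2) and the standard library are available. Lean on these libraries where they do the work, as an engineer would, in place of code of your own. Each camera call takes 0.05 s, during which the arm holds its last target. There are 200 camera calls.

TASK

Swing the blue damper lever with the black knob, on top of the fume extractor, until its eye lies over the hole of the red stop, then lock it there: take the yellow-handled locking pin from the tool stand and put it down through the lever's eye and the stop's hole, fully home with its collar on the lever. Leave the red stop where it is clamped, do not disturb the other things on the bench, and let go of everything.

Things in the scene. Friction and masses are not known exactly. Their poses are not given: they have to be found in the camera images.
- extractor: Bench fume extractor, a fixed white box 220 x 280 x 110 mm (x, y, z), black grille on its -x face, 68 mm duct stub sticking out 60 mm at the back (+x), low red cap standing on the back left of its top. Origin: centre of its underside, on the table; z up. It does not move.
- damper_hinge (a point): Point on the upright axis about which the damper lever and the red stop both turn, at the height of the extractor's top (110 mm above the table), 60 mm behind (+x of) the extractor's centre. A steel hinge post 16 mm thick rises 38 mm from here.
- damper (a joint): Angle of the damper lever about the upright hinge axis, rad, 0 to 1.9. At 0 the lever points to the extractor's left front (its own -x direction turned clockwise, seen from above, by 0.95); it grows counter-clockwise seen from above, so the free end sweeps past the robot's side from +y to -y. Light friction: about 1 N at the knob moves it, and it stays where it is left.
- damper_knob (a point): Middle of the upright black round knob at the lever's free end: 20 mm diameter, 45 mm tall, from 32 to 77 mm above the extractor's top; this point is 54 mm above the top and 130 mm from the hinge axis. x points along the lever away from the hinge; z up. The lever is a flat blue bar 14 mm wide and 6 mm thick, 26 to 32 mm above the extractor's top.
- damper_eye (a point): Centre of the upper face of the eye in the lever: a plate 30 x 28 mm, 6 mm thick, with an upright 11 mm through hole (2 mm chamfer), 75 mm from the hinge axis and 32 mm above the extractor's top. x points along the lever away from the hinge; z up.
- stop (a joint): Angle of the red stop about the same axis, same zero and direction as the lever's: the lever is at its setting when both joint values are equal. The stop is clamped tight (gives way only above about 60 N) and must stay where it is.
- stop_hole (a point): Centre of the mouth of the hole in the red stop: a block 34 mm (radial) x 46 mm x 18 mm high under the lever's path; the hole is upright, 11 mm across (2 mm chamfer), through the block, 75 mm from the hinge axis; the mouth is 24 mm above the extractor's top, 2 mm below the underside of the lever. x points away from the hinge; z up.
- stand: Fixed grey tool stand 130 x 50 x 40 mm (x, y, z) with three 32 mm deep holes in a row along its x; the pin stands in the hole at x = -35 mm, a green-handled bit driver (16 mm thick, 55 mm handle) in the one at +35 mm, the middle one is empty. Origin: centre of its underside; z up.
- pin: Loose locking pin, ~60 g, 68 mm long: steel shank 8 mm thick, 28 mm long, tapered over its last 6 mm; collar 24 mm across, 4 mm thick; round yellow handle 18 mm thick, 36 mm long. Origin: tip of the shank; z to the handle: collar underside at z = 28 mm, handle 32 to 68 mm. It starts upright in the stand, collar on the stand's top. Fully home, its tip is 20 mm below the mouth of the stop's hole.
- phone_white: White smartphone lying flat, 72 x 146 x 9 mm; bystander. Origin: centre of underside.
- label_roll: Roll of white paper labels standing on its end, 72 mm across, 50 mm high; bystander. Origin: centre of underside.
- red_cap: Shallow red cap, 44 mm across, 16 mm high, open side up, on the extractor's top; bystander. Origin: centre of underside.
- screwdriver: Green-handled screwdriver lying on the table, 160 mm long; bystander. Origin: on its underside near the middle; x towards the tip.
- flux_jar: Small jar with black lid, 44 mm across, 45 mm high; bystander. Origin: centre of underside.
- driver: Green-handled bit driver standing in the tool stand, beside the pin; bystander. Handle 16 mm thick; origin: lower end of its shank, handle from 28 to 83 mm above it.

How it is judged (in metres and radians):
On the way, in this order (a step that is already met when the one before it is completed fails the run):
1. the damper lever stands at the red stop's angle (within 0.05 rad) (angle between the x axis of damper_eye and the x axis of stop_hole, either way round below 0.05 rad), for 0.2 s.
2. the locking pin is through the lever's eye and the stop's hole, fully home (z of pin in the frame of stop_hole below -0.0165 m and horizontal distance between pin and stop_hole below 0.004 m and horizontal distance between pin and damper_eye below 0.004 m and angle between pin's own z axis and vertical below 0.12 rad), for 0.2 s.
At the end, for the whole second after the job is handed in: The lever is within 0.05 rad of the stop's angle; the pin stands upright (within 0.12 rad) through the eye and the stop's hole, its tip at least 16.5 mm below the mouth of the stop's hole (20 mm is fully home) and within 4 mm of both hole axes; pin and lever are at rest (all of step 2 and angle between the x axis of damper_eye and the x axis of stop_hole, either way round below 0.05 rad and linear speed of pin below 0.02 m/s and velocity of joint damper between -0.05 and 0.05 rad/s); the robot touches nothing.
It fails at once if the red stop was shifted by more than 4 mm (distance of stop_hole from where it was at the start of the episode above 0.004 m).
It fails at once if a bystander was moved by more than 30 mm (distance of any of phone_white, label_roll, red_cap, screwdriver, flux_jar, driver from where it was at the start of the episode above 0.03 m).
It also fails if it takes over 58 s, if anything falls off the work surface, if the arm or the gripper's body presses on something with over 40 N, if the wrist force passes 120 N, or if a joint passes its speed limit or range.

## Working session

There is one attempt and no reset: what is moved stays moved. The work goes in short steps, Python scripts to look and compute and a tool call to move; the robot and the scene stay as the last step left them, time stands still between calls to the robot, and variables do not carry over. Pictures are saved under pics/ and viewed, at most 10 in all, crops included, and the job is handed in when it is done.

Besides the shell and the picture viewer there is one more tool, called as name(argument=value, ...), one argument or row to a line, values as JSON. send_rows: Moves the arm, as the interface text tells. Its arguments: {"type":"object","properties":{"commands":{"type":"array","items":{"type":"array","items":{"type":"number"}}},"squeeze":{"type":"number"}},"required":["commands"]}

```bash
mkdir -p pics; cat > h.py <<'E'
import numpy as np, cv2
from cell import read_state, vision, order
from scipy.spatial.transform import Rotation as Ro
def cam(name):
    s=read_state(); p=vision.get_image(name)
    if name=="wrist":
        T=np.array(p["tool_from_camera"]); W=np.eye(4)
        W[:3,:3]=Ro.from_euler("xyz",s["eef_rot"],degrees=True).as_matrix(); W[:3,3]=s["tcp_pos"]
        M=np.linalg.inv(W@T); p["R"],p["t"]=M[:3,:3],M[:3,3]
    p["R"]=np.array(p["R"]);p["t"]=np.array(p["t"])
    return p
def onz(p,uv,z):
    d=p["R"].T@np.array([(uv[0]-p["cx"])/p["fx"],(uv[1]-p["cy"])/p["fy"],1]); c=-p["R"].T@p["t"]
    return c+d*(z-c[2])/d[2]
def pix(p,X):
    c=p["R"]@np.array(X)+p["t"]; return [p["cx"]+p["fx"]*c[0]/c[2],p["cy"]+p["fy"]*c[1]/c[2]]
def save(p,n): cv2.imwrite("pics/"+n,cv2.cvtColor(p["image"],cv2.COLOR_RGB2BGR))
E
python3 - <<'E'
from h import *
s=read_state(); print({k:np.round(s[k],3) for k in s})
H=dict(extractor=.11,damper_knob=.164,damper_eye=.142,stop_hole=.134,stand=.04,pin=.056,driver=.08,damper_hinge=.148,phone_white=.009,label_roll=.05,red_cap=.126,flux_jar=.045,screwdriver=.01)
for c in ("top","scene"):
    p=cam(c); save(p,c+"0.png"); print(c,"cam at",-p["R"].T@p["t"])
    for k,z in H.items():
        for r in vision.recognise(k,p)[:2]: print(k,round(r["score"],2),np.round(r["point"],1),np.round(onz(p,r["point"],z),3))
E
```

```text
{'time': np.float64(0.0), 'joint_pos': array([-7.3195e+01,  2.8313e+01,  7.7125e+01,  2.0000e-03,  7.4627e+01,
       -5.4720e+00]), 'dq': array([ 0.043, -0.061, -0.145,  0.081,  0.078, -0.059]), 'effort': array([ 1.0000e-03, -8.8214e+01, -3.8386e+01, -0.0000e+00,  1.0000e-02,
       -0.0000e+00]), 'tcp_pos': array([ 0.237, -0.578,  0.231]), 'eef_rot': array([-1.79935e+02, -8.00000e-03,  2.22770e+01]), 'ft_force': array([-0.583, -0.14 , -0.086]), 'ft_torque': array([-0.068,  0.02 ,  0.007]), 'gripper_force': np.float64(0.0), 'grip_width': np.float64(0.085)}
top cam at [0.42266546 0.0345599  1.04039359]
extractor 0.76 [325.5 205. ] [0.564 0.016 0.11 ]
extractor 0.59 [169.2 173.4] [0.637 0.373 0.11 ]
damper_knob 0.96 [304.7 197.4] [0.573 0.061 0.164]
damper_eye 0.64 [302.9 200. ] [0.571 0.066 0.142]
stop_hole 0.74 [341.9 204.7] [ 0.562 -0.02   0.134]
stand 0.75 [454. 250.] [ 0.467 -0.293  0.04 ]
pin 0.49 [460.4 262.6] [ 0.437 -0.302  0.056]
driver 0.4 [452.9 232.5] [ 0.505 -0.279  0.08 ]
damper_hinge 0.95 [325.  209.9] [0.548 0.018 0.148]
phone_white 0.89 [464.  162.3] [ 0.691 -0.339  
[... 456 characters left out ...]
damper_eye 0.8 [331.2 203.4] [0.562 0.078 0.142]
stop_hole 0.64 [304.6 194.3] [ 0.552 -0.012  0.134]
stop_hole 0.41 [324.7 206.7] [0.575 0.063 0.134]
stand 0.75 [243.1 182.2] [ 0.5   -0.274  0.04 ]
pin 0.51 [248.3 162.6] [ 0.419 -0.298  0.056]
driver 0.65 [240.9 177.3] [ 0.516 -0.265  0.08 ]
damper_hinge 0.97 [312.4 217.4] [0.637 0.052 0.148]
phone_white 0.61 [197.3 223.4] [ 0.697 -0.332  0.009]
label_roll 0.72 [238.8 178.4] [ 0.498 -0.29   0.05 ]
red_cap 0.7 [314.5 218.8] [0.622 0.051 0.126]
red_cap 0.55 [334.1 238.4] [0.665 0.128 0.126]
flux_jar 0.55 [239.1 223.4] [ 0.668 -0.186  0.045]
screwdriver 0.67 [239.6 176.9] [ 0.456 -0.32   0.01 ]
screwdriver 0.51 [436.1 223. ] [0.398 0.373 0.01 ]
```

```bash
python3 - <<'E'
import cv2
a=cv2.imread("pics/top0.png")[130:310,250:490]
cv2.imwrite("pics/a.png",cv2.resize(a,None,fx=3.3,fy=3.3,interpolation=2))
E
```

```text
(no output)
```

View pics/a.png

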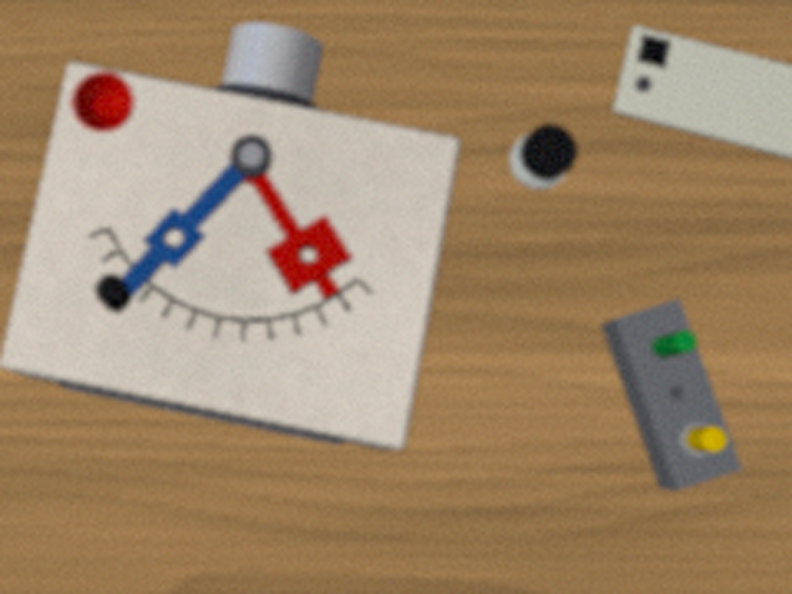

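The top view shows the hinge post at px (326,177), the knob at (284.5,218.5), the eye at (303,202), the stop hole at (343.3,207) and the yellow pin's top at (466,263). The network was off on the hinge. I'll compute positions from these pixels.

```bash
python3 - <<'E'
from h import *
p=cam("top")
g=lambda a,b,z:onz(p,(250+a/3.3,130+b/3.3),z)
P=dict(h=g(251,156,.148),k=g(114,292,.187),e=g(175,238,.142),s=g(308,254,.134),pin=g(713,440,.08),drv=g(684,342,.123),c1=g(68,62,.11),c2=g(458,138,.11),c3=g(404,448,.11),c4=g(0,368,.11))
for k,v in P.items(): print(k,v.round(4))
h=P["h"][:2]
for k in "kes":
    d=P[k][:2]-h; print(k,np.linalg.norm(d).round(4),np.degrees(np.arctan2(d[1],d[0])).round(2))
for a,b in (("c1","c2"),("c4","c3"),("c4","c1"),("c3","c2")):
    d=P[b]-P[a];print(np.linalg.norm(d),np.degrees(np.arctan2(d[1],d[0])))
d=P["drv"]-P["pin"];print(np.hypot(d[0],d[1]),np.degrees(np.arctan2(d[1],d[0])))
E
```

```text
h [0.6202 0.0153 0.148 ]
k [0.5244 0.102  0.187 ]
e [0.5659 0.0656 0.142 ]
s [ 0.5565 -0.023   0.134 ]
pin [ 0.4348 -0.3062  0.08  ]
drv [ 0.4992 -0.2749  0.123 ]
c1 [0.6955 0.1425 0.11  ]
c2 [ 0.6417 -0.1292  0.11  ]
c3 [ 0.4287 -0.0879  0.11  ]
c4 [0.4817 0.1844 0.11  ]
k 0.1291 137.87
e 0.074 137.21
s 0.0743 -148.97
0.27690758429457374 -101.19766465023571
0.2774363934950346 -101.00815982282506
0.21787117643431347 -11.092735957783862
0.21695517395408817 -10.953039577487528
0.07161483563570968 25.96061227478189
```

send_rows(
  commands=[
    [0.05, 0.524, -0.52, 0, 65],
    [0.05, 0.524, -0.52, 0, 65],
    [0.05, 0.524, -0.52, 0, 65],
    [0.05, 0.524, -0.52, 0, 65],
    [0.05, 0.524, -0.52, 0, 65],
    [0.05, 0.524, -0.52, 0, 65],
    [0.05, 0.524, -0.52, 0, 65],
    [0.05, 0.524, -0.52, 0, 65],
    [0.05, 0.524, -0.52, 0, 65],
    [0.05, 0.524, -0.52, 0, 65],
    [0.05, 0.524, -0.52, 0, 65],
    [0.05, 0.524, -0.52, 0, 65],
  ],
  squeeze=30,
)

```text
time: 2.65
tcp_pos: [0.4589, -0.0548, 0.2316]
eef_rot: [-180.0, -0.0, -42.7]
ft_force: [0.3, -1.4, 0.7]
grip_width: 0.0498
gripper_force: 0.0
```

```bash
cat >> h.py <<'E'
def rel(target,yaw=None):
    "shift in tool axes and turn from measured pose to world target / yaw"
    s=read_state(); R=Ro.from_euler("xyz",s["eef_rot"],degrees=True).as_matrix()
    d=R.T@(np.array(target)-s["tcp_pos"]); t=0 if yaw is None else -((yaw-s["eef_rot"][2]+180)%360-180)
    return d.round(4),round(t,2),s["tcp_pos"].round(4),s["eef_rot"].round(2),round(s["time"],2)
E
python3 -c "
from h import *
print(rel([.525,.102,.231],-42.5))
p=cam('wrist');save(p,'w1.png')
for n,X in dict(h=[.6202,.0153,.148],k=[.5244,.102,.187],e=[.5659,.0656,.142],s=[.5565,-.023,.134],pin=[.4348,-.3062,.08]).items(): print(n,np.round(pix(p,X)))
"
```

```text
(array([-0.0578, -0.16  ,  0.0006]), np.float64(-0.23), array([ 0.4589, -0.0548,  0.2316]), array([-1.7998e+02, -4.0000e-02, -4.2730e+01]), 2.65)
h [ 70. 103.]
k [ 68. 317.]
e [ 96. 212.]
s [193. 135.]
pin [584.  -6.]
```

send_rows(
  commands=[
    [0.05, -0.058, -0.16, 0, 0],
    [0.05, -0.058, -0.16, 0, 0],
    [0.05, -0.058, -0.16, 0, 0],
    [0.05, -0.058, -0.16, 0, 0],
    [0.05, -0.058, -0.16, 0, 0],
    [0.05, -0.058, -0.16, 0, 0],
  ],
)

```text
time: 3.3
tcp_pos: [0.5242, 0.1002, 0.2312]
eef_rot: [180.0, 0.0, -42.7]
ft_force: [0.1, -0.3, 0.3]
grip_width: 0.0503
gripper_force: 0.0
```

```bash
python3 -c "
from h import *
print(rel([.525,.102,.15],-42.5))
p=cam('wrist');save(p,'w2.png')
for n,X in dict(h=[.6202,.0153,.148],k=[.5244,.102,.187],e=[.5659,.0656,.142],s=[.5565,-.023,.134]).items(): print(n,np.round(pix(p,X)))
"
```

```text
(array([-0.0006, -0.002 ,  0.0812]), np.float64(-0.17), array([0.5242, 0.1002, 0.2312]), array([ 1.7998e+02,  1.0000e-02, -4.2670e+01]), 3.3)
h [317.   2.]
k [319. 231.]
e [317. 130.]
s [428.  45.]
```

View pics/w2.png

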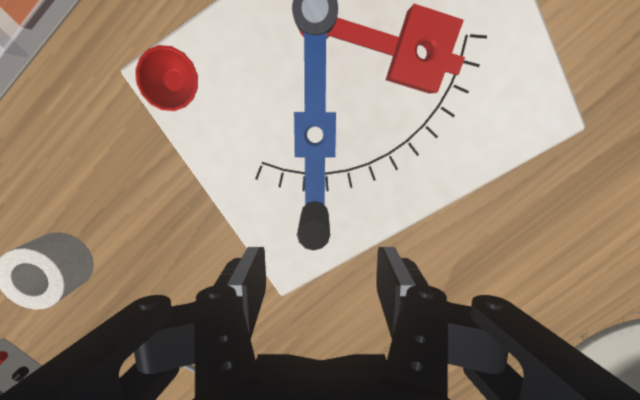

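The wrist view shows the hinge top at (315,9), the eye hole at (315,135), the stop's hole mouth at (423,50), and the knob top at about (314,234). I'll refine the positions from these.

```bash
python3 -c "
from h import *
p=cam('wrist')
P=dict(h=onz(p,(315,9),.148),k=onz(p,(314,234),.187),e=onz(p,(315,134.5),.142),s=onz(p,(423,50),.134))
h=P['h'][:2]
for k,v in P.items():
    d=v[:2]-h; print(k,v.round(4),np.linalg.norm(d).round(4),np.degrees(np.arctan2(d[1],d[0])).round(2))
d=P['s'][:2]-P['e'][:2];print(d,np.linalg.norm(d),2*np.degrees(np.arcsin(np.linalg.norm(d)/.15)))
"
```

```text
h [0.6183 0.0179 0.148 ] 0.0 0.0
k [0.5249 0.105  0.187 ] 0.1277 137.02
e [0.5645 0.0682 0.142 ] 0.0736 136.94
s [ 0.556  -0.0197  0.134 ] 0.0728 -148.86
[-0.00850231 -0.08792695] 0.08833707278128403 72.15993460145224
```

send_rows(
  commands=[
    [0.05, -0.001, -0.003, 0.04, 0],
    [0.05, -0.001, -0.003, 0.078, 0],
    [0.05, -0.001, -0.003, 0.078, 0],
    [0.0, -0.001, -0.003, 0.078, 0],
    [0.0, -0.001, -0.003, 0.078, 0],
    [0.0, -0.001, -0.003, 0.078, 0],
    [0.0, -0.001, -0.003, 0.078, 0],
    [0.0, -0.001, -0.003, 0.078, 0],
  ],
)

```text
time: 4.2
tcp_pos: [0.5269, 0.1029, 0.1552]
eef_rot: [-179.9, -0.1, -42.7]
ft_force: [0.1, -2.2, 9.4]
grip_width: 0.0192
gripper_force: 29.8
```

```bash
cat > arc.py <<'E'
from h import *
import sys
hx=np.array([.6192,.0168]); a1=np.radians(211.1); n=int(sys.argv[1])
s=read_state(); R=Ro.from_euler("xyz",s["eef_rot"],degrees=True).as_matrix()
d=s["tcp_pos"][:2]-hx; r=np.hypot(*d); a0=np.arctan2(d[1],d[0]); print(r,np.degrees(a0),s["eef_rot"],s["grip_width"],s["gripper_force"])
for i in range(1,n+1):
    a=a0+(a1-a0)*i/n
    w=np.r_[hx+r*np.array([np.cos(a),np.sin(a)])-s["tcp_pos"][:2],0]
    print((R.T@w).round(4),-np.degrees(a-a0).round(2))
E
python3 arc.py 12
```

```text
0.12624118172611318 136.98881942789566 [-1.79859064e+02 -1.47528352e-01 -4.27252488e+01] 0.019158120795255154 29.789179265499115
[ 0.0007  0.0136 -0.    ] -6.18
[ 0.0028  0.027  -0.0001] -12.35
[ 0.0063  0.0401 -0.0001] -18.53
[ 0.0113  0.0528 -0.0001] -24.7
[ 0.0176  0.0649 -0.0001] -30.88
[ 0.0251  0.0762 -0.0001] -37.06
[ 0.0338  0.0866 -0.0001] -43.23
[ 0.0436  0.0961 -0.0001] -49.41
[ 5.440e-02  1.044e-01 -1.000e-04] -55.58
[ 6.600e-02  1.115e-01 -1.000e-04] -61.76
[ 7.820e-02  1.174e-01 -1.000e-04] -67.94
[ 9.110e-02  1.219e-01 -1.000e-04] -74.11
```

send_rows(
  commands=[
    [0, 0.0007, 0.0136, 0, -6.2],
    [0, 0.0028, 0.027, 0, -12.4],
    [0, 0.0063, 0.0401, 0, -18.5],
    [0, 0.0113, 0.0528, 0, -24.7],
    [0, 0.0176, 0.0649, 0, -30.9],
    [0, 0.0251, 0.0762, 0, -37.1],
    [0, 0.0338, 0.0866, 0, -43.2],
    [0, 0.0436, 0.0961, 0, -49.4],
    [0, 0.0544, 0.1044, 0, -55.6],
    [0, 0.066, 0.1115, 0, -61.8],
    [0, 0.0782, 0.1174, 0, -67.9],
    [0, 0.0911, 0.1219, 0, -74.1],
  ],
)

```text
time: 5.4
tcp_pos: [0.5118, -0.049, 0.1552]
eef_rot: [179.8, -0.2, 31.6]
ft_force: [7.8, 5.5, 5.8]
grip_width: 0.0192
gripper_force: 29.4
```

send_rows(
  commands=[
    [0, 0, 0, 0, 0],
    [0, 0, 0, 0, 0],
    [0, 0, 0, 0, 0],
  ],
)

```text
time: 5.7
tcp_pos: [0.5117, -0.0488, 0.1552]
eef_rot: [179.8, -0.2, 31.4]
ft_force: [3.1, 0.2, 7.7]
grip_width: 0.0189
gripper_force: 29.7
```

```bash
python3 arc.py 1; python3 -c "
from h import *
p=cam('wrist'); save(p,'w3.png')
for r in vision.recognise('damper_eye',p)[:1]+vision.recognise('stop_hole',p)[:1]: print(r)
p=cam('top'); a=p['image'][150:250,260:400]; cv2.imwrite('pics/t3.png',cv2.cvtColor(cv2.resize(a,None,fx=4,fy=4,interpolation=2),4))
"
```

```text
0.12591585534186475 -148.6280639917244 [179.82910339  -0.20427166  31.35936282] 0.018909864387613457 29.705099165439606
[ 0.     -0.0006 -0.    ] -359.73
{'point': [319.9, 162.7], 'score': 0.82}
{'point': [327.6, 150.6], 'score': 0.85}
```

View pics/w3.png

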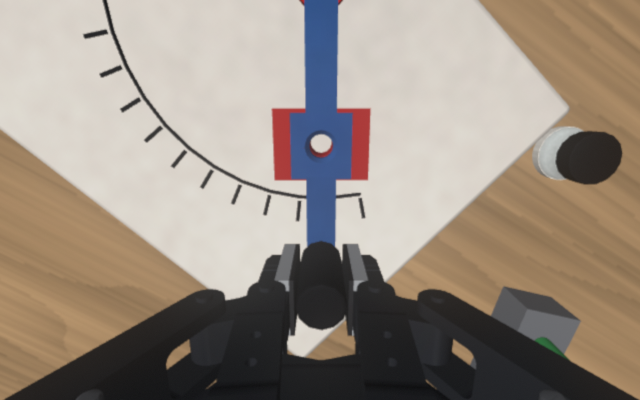

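The lever is centred on the stop: the eye is at (320.5,144), the red block spans columns 272–370 and the blue plate 290–351. I'll release and rise, then go to the pin.

```bash
python3 -c "
from h import *
p=cam('wrist')
for uv,z in (((320.5,144.5),.142),((321,144.5),.134),((321,258),.187)): X=onz(p,uv,z); print(X.round(4),-rel(X)[0],rel(X)[0])
"
```

```text
[ 0.5562 -0.0203  0.142 ] [-0.0527  0.0011 -0.0134] [ 0.0527 -0.0011  0.0134]
[ 0.5557 -0.0209  0.134 ] [-0.052   0.0008 -0.0214] [ 0.052  -0.0008  0.0214]
[ 0.526  -0.0388  0.187 ] [-0.0174  0.0009  0.0317] [ 0.0174 -0.0009 -0.0317]
```

send_rows(
  commands=[
    [0.04, 0, 0, 0, 0],
    [0.045, 0, 0, 0, 0],
    [0.045, 0, 0, 0, 0],
    [0.045, 0, 0, -0.04, 0],
    [0.045, 0, 0, -0.08, 0],
    [0.045, 0, 0, -0.08, 0],
  ],
)

```text
time: 6.55
tcp_pos: [0.5121, -0.0488, 0.2379]
eef_rot: [179.7, -0.3, 31.4]
ft_force: [0.9, -0.2, -1.6]
grip_width: 0.045
gripper_force: 0.0
```

```bash
python3 -c "
from h import *
p=cam('wrist'); save(p,'w4.png')
print(rel([.4348,-.3062,.12],26)); print(rel([.5565,-.023,.2]))
"
```

```text
(array([-0.1996,  0.1799,  0.1155]), np.float64(5.38), array([ 0.511 , -0.0486,  0.2356]), array([179.82,  -0.19,  31.38]), 6.6)
(array([0.052 , 0.0017, 0.0358]), 0, array([ 0.511 , -0.0486,  0.2356]), array([179.82,  -0.19,  31.38]), 6.6)
```

View pics/w4.png

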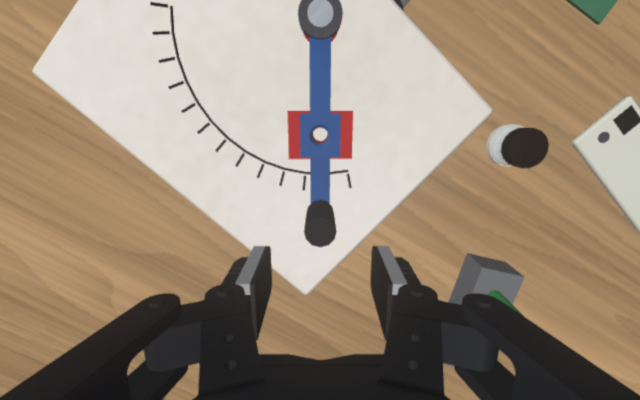

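The lever stayed put with the eye at (320,134) centred on the red block. Now I'll move to the pin.

send_rows(
  commands=[
    [0.045, -0.2, 0.18, 0, 5],
    [0.045, -0.2, 0.18, 0, 5],
    [0.045, -0.2, 0.18, 0, 5],
    [0.045, -0.2, 0.18, 0.02, 5],
    [0.045, -0.2, 0.18, 0.05, 5],
    [0.045, -0.2, 0.18, 0.085, 5],
    [0.045, -0.2, 0.18, 0.085, 5],
    [0.045, -0.2, 0.18, 0.085, 5],
  ],
)

```text
time: 7.4
tcp_pos: [0.4316, -0.3057, 0.1466]
eef_rot: [-179.8, 0.1, 26.3]
ft_force: [0.9, 0.2, 0.7]
grip_width: 0.0449
gripper_force: 0.0
```

```bash
python3 -c "
from h import *
print(rel([.4348,-.3062,.05],26))
p=cam('wrist'); save(p,'w5.png')
for n in ('pin','driver','stand'):
  for r in vision.recognise(n,p)[:1]: print(n,r)
print(pix(p,[.4348,-.3062,.08]))
"
```

```text
(array([0.0028, 0.0023, 0.0966]), np.float64(0.3), array([ 0.4316, -0.3057,  0.1466]), array([-1.7977e+02,  9.0000e-02,  2.6300e+01]), 7.4)
pin {'point': [322.7, 203.1], 'score': 0.74}
driver {'point': [341.3, 102.3], 'score': 0.64}
stand {'point': [333.1, 140.4], 'score': 0.57}
[np.float64(325.6432249190957), np.float64(215.09879843841213)]
```

View pics/w5.png

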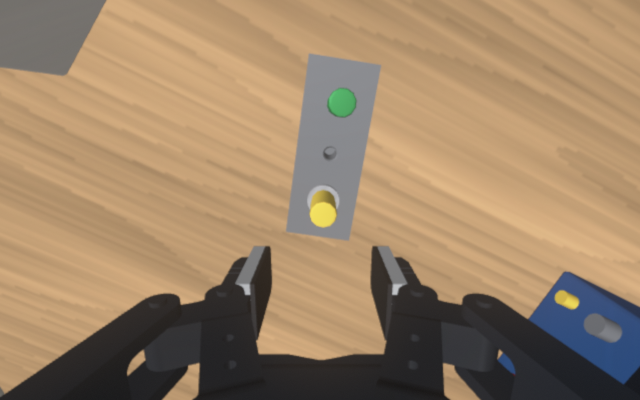

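The pin's handle top is at (322.5,215) as predicted, with the driver at (342,102) clear of the fingers.

```bash
python3 -c "
from h import *
p=cam('wrist')
for uv,z in (((322.5,214.5),.08),((322.5,200),.042)): X=onz(p,uv,z); print(X,rel([X[0],X[1],.050]))
"
```

```text
[ 0.43586835 -0.30483081  0.08      ] (array([0.0022, 0.    , 0.0996]), 0, array([ 0.4337, -0.3057,  0.1495]), array([ 1.799e+02, -5.000e-02,  2.645e+01]), 7.65)
[ 0.43584922 -0.30513209  0.042     ] (array([0.0021, 0.0003, 0.0996]), 0, array([ 0.4337, -0.3057,  0.1495]), array([ 1.799e+02, -5.000e-02,  2.645e+01]), 7.65)
```

send_rows(
  commands=[
    [0.045, 0.002, 0.001, 0.04, 0],
    [0.045, 0.002, 0.001, 0.07, 0],
    [0.045, 0.002, 0.001, 0.099, 0],
    [0.045, 0.002, 0.001, 0.099, 0],
    [0.045, 0.002, 0.001, 0.099, 0],
    [0.0, 0.002, 0.001, 0.099, 0],
    [0.0, 0.002, 0.001, 0.099, 0],
    [0.0, 0.002, 0.001, 0.099, 0],
    [0.0, 0.002, 0.001, 0.099, 0],
    [0.0, 0.002, 0.001, 0.099, 0],
    [0.0, 0.002, 0.001, 0.099, 0],
  ],
  squeeze=50,
)

```text
time: 8.75
tcp_pos: [0.4358, -0.3067, 0.051]
eef_rot: [179.9, -0.1, 26.4]
ft_force: [0.2, 2.4, 13.7]
grip_width: 0.0168
gripper_force: 48.4
```

send_rows(
  commands=[
    [0, 0, 0, -0.02, 0],
    [0, 0, 0, -0.05, 0],
    [0, 0, 0, -0.1, 0],
    [0, 0, 0, -0.15, 0],
    [0, 0, 0, -0.18, 0],
    [0, 0, 0, -0.18, 0],
    [0, 0, 0, -0.18, 0],
  ],
)

```text
time: 9.45
tcp_pos: [0.4351, -0.3062, 0.2303]
eef_rot: [179.9, -0.0, 26.4]
ft_force: [-0.0, 0.2, -1.6]
grip_width: 0.0161
gripper_force: 48.9
```

```bash
python3 -c "
from h import *
p=cam('wrist'); save(p,'w6.png')
print(rel([.5567,-.0213,.225],31.4),read_state()['grip_width'])
"
```

```text
(array([ 0.2357, -0.2008,  0.0041]), np.float64(-5.02), array([ 0.4347, -0.3059,  0.2291]), array([-179.99,    0.  ,   26.38]), 9.5) 0.01666555960647877
```

View pics/w6.png

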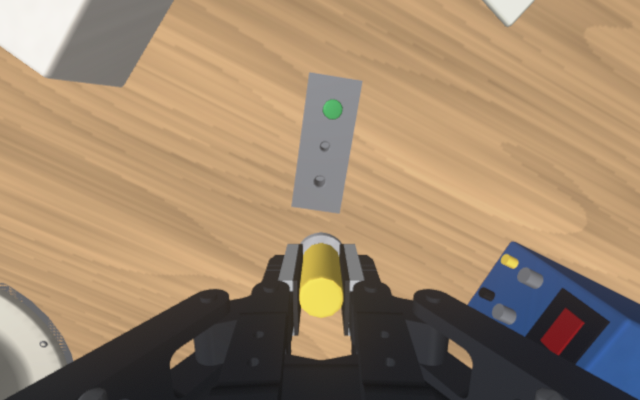

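The pin is held upright: its handle top is near (321,296), the collar's front edge is at row 234, and the stand's hole is empty. I'll compute its offset in the tool frame.

```bash
python3 -c "
from h import *
im=cv2.imread('pics/w6.png')[215:325,270:380]; cv2.imwrite('pics/c6.png',cv2.resize(im,None,fx=5,fy=5,interpolation=2))
p=cam('wrist'); z=read_state()['tcp_pos'][2]
for uv,dz in (((321,296),.029),((321.5,233.5),-.007),((321.5,233.5),-.011)): print(uv,dz,rel(onz(p,uv,z+dz))[0])
for X in ([0,0,-.029],[0,0,.007],[.012,0,.007],[.012,0,.011]):
  s=read_state(); R=Ro.from_euler('xyz',s['eef_rot'],degrees=True).as_matrix(); print(X,np.round(pix(p,R@np.array(X)+s['tcp_pos']),1))
print(np.array(p['tool_from_camera']).round(4))
"
```

```text
(321, 296) 0.029 [ 0.0005 -0.0007 -0.029 ]
(321.5, 233.5) -0.007 [ 0.0121 -0.0004  0.007 ]
(321.5, 233.5) -0.011 [ 0.0106 -0.0004  0.011 ]
[0, 0, -0.029] [322.9 297.2]
[0, 0, 0.007] [322.3 257.4]
[0.012, 0, 0.007] [322.4 233.7]
[0.012, 0, 0.011] [322.3 230.8]
[[-1.000e-04 -9.642e-01 -2.652e-01  6.740e-02]
 [ 1.000e+00 -2.000e-04  4.000e-04 -1.000e-03]
 [-4.000e-04 -2.652e-01  9.642e-01 -1.419e-01]
 [ 0.000e+00  0.000e+00  0.000e+00  1.000e+00]]
```

View pics/c6.png

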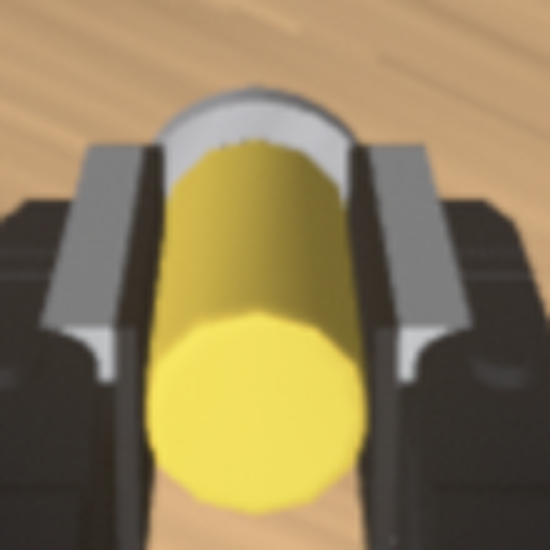

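The pin is centred in the tool: its handle top is at (321.2,297.6) and its collar front at row 233.4, both within 0.5 mm of the predictions for offset 0. I'll go over the eye.

send_rows(
  commands=[
    [0, 0.03, -0.0255, -0.02, -1],
    [0, 0.07, -0.06, -0.02, -3],
    [0, 0.105, -0.0895, -0.02, -5],
    [0, 0.14, -0.119, -0.02, -5],
    [0, 0.175, -0.149, -0.02, -5],
    [0, 0.21, -0.179, -0.02, -5],
    [0, 0.2357, -0.2008, -0.02, -5],
    [0, 0.2357, -0.2008, -0.02, -5],
    [0, 0.2357, -0.2008, 0.0, -5],
    [0, 0.2357, -0.2008, 0.015, -5],
    [0, 0.2357, -0.2008, 0.015, -5],
    [0, 0.2357, -0.2008, 0.015, -5],
  ],
)

```text
time: 10.75
tcp_pos: [0.5566, -0.0219, 0.2138]
eef_rot: [-179.9, 0.1, 31.4]
ft_force: [0.1, -0.1, -1.1]
grip_width: 0.0167
gripper_force: 49.0
```

```bash
python3 -c "
from h import *
p=cam('wrist'); save(p,'w7.png')
s=read_state(); print(s['tcp_pos'],s['eef_rot'],s['time']); R=Ro.from_euler('xyz',s['eef_rot'],degrees=True).as_matrix()
for X in ([0,-.0008,.039],[.004,-.0008,.039],[0,-.0008,s['tcp_pos'][2]-.142]): print(X,np.round(pix(p,R@np.array(X)+s['tcp_pos']),1))
cv2.imwrite('pics/c7.png',cv2.cvtColor(cv2.resize(p['image'][140:320,230:410],None,fx=3.3,fy=3.3,interpolation=2),4))
"
```

```text
[ 0.55700282 -0.02189274  0.2144144 ] [-1.79985825e+02  1.99881913e-02  3.13549644e+01] 10.8
[0, -0.0008, 0.039] [321.5 233.9]
[0.004, -0.0008, 0.039] [321.5 227.2]
[0, -0.0008, np.float64(0.07241440173788763)] [321.4 216.2]
```

View pics/c7.png

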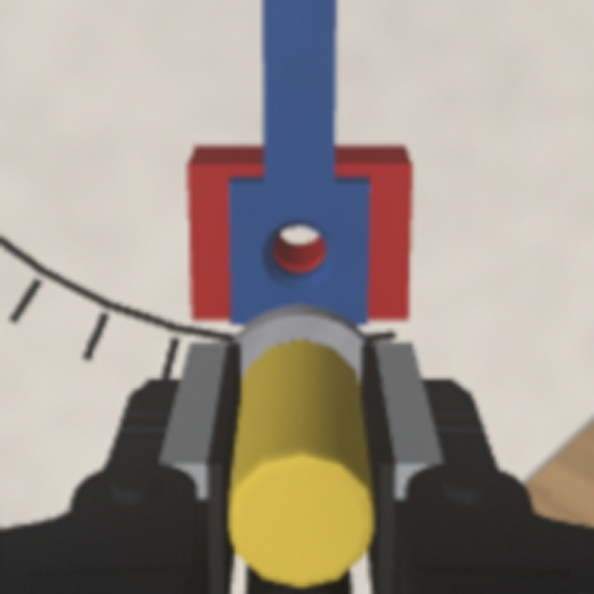

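The eye is at (320.5,215.7) against the predicted (321.4,216.2) for the pin's axis, so they agree within about 0.5 mm. I'll descend in stages.

send_rows(
  commands=[
    [0, 0, 0, 0.015, 0],
    [0, 0, 0, 0.028, 0],
    [0, 0, 0, 0.034, 0],
    [0, 0, 0, 0.038, 0],
    [0, 0, 0, 0.042, 0],
    [0, 0, 0, 0.045, 0],
    [0, 0, 0, 0.045, 0],
    [0, 0, 0, 0.045, 0],
  ],
)

```text
time: 11.6
tcp_pos: [0.5572, -0.0216, 0.1695]
eef_rot: [180.0, -0.0, 31.4]
ft_force: [0.4, -0.4, -0.8]
grip_width: 0.0165
gripper_force: 49.0
```

send_rows(
  commands=[
    [0, 0, 0, 0.004, 0],
    [0, 0, 0, 0.008, 0],
    [0, 0, 0, 0.011, 0],
    [0, 0, 0, 0.014, 0],
    [0, 0, 0, 0.016, 0],
    [0, 0, 0, 0.0175, 0],
    [0, 0, 0, 0.0175, 0],
    [0, 0, 0, 0.0175, 0],
  ],
)

```text
time: 12.4
tcp_pos: [0.5573, -0.0219, 0.1529]
eef_rot: [179.9, -0.0, 31.4]
ft_force: [-5.3, -1.7, 18.1]
grip_width: 0.0162
gripper_force: 51.1
```

Contact came at the expected height, so the collar is on the lever. I'll release and rise.

send_rows(
  commands=[
    [0.0, 0, 0, -0.001, 0],
    [0.03, 0, 0, -0.001, 0],
    [0.04, 0, 0, -0.001, 0],
    [0.045, 0, 0, -0.001, 0],
    [0.045, 0, 0, -0.001, 0],
    [0.045, 0, 0, -0.03, 0],
    [0.045, 0, 0, -0.07, 0],
    [0.045, 0, 0, -0.1, 0],
    [0.045, 0, 0, -0.1, 0],
    [0.045, 0, 0, -0.1, 0],
  ],
)

```text
time: 13.4
tcp_pos: [0.5571, -0.0216, 0.2521]
eef_rot: [180.0, -0.0, 31.4]
ft_force: [0.2, -0.6, -0.7]
grip_width: 0.045
gripper_force: 0.0
```

```bash
python3 -c "
from h import *
p=cam('wrist'); q=cam('scene')
a=cv2.resize(p['image'][150:330,220:420],None,fx=3,fy=3,interpolation=2)
u=np.round(pix(q,[.5567,-.0213,.15])).astype(int);print(u)
b=cv2.resize(q['image'][u[1]-30:u[1]+30,u[0]-22:u[0]+22],(396,540),interpolation=2)
cv2.imwrite('pics/f.png',cv2.cvtColor(cv2.resize(np.hstack([a,b]),None,fx=.8,fy=.8),4))
s=read_state();print(s['time'],s['tcp_pos'],s['ft_force'],s['grip_width'])
# expected image of collar / handle top for home pin
for z in (.146,.182): print(z,np.round(pix(p,[.5567,-.0213,z]),1),np.round(pix(q,[.5567,-.0213,z]),1))
"
```

```text
[301 191]
13.5 [ 0.55641613 -0.02145551  0.25072725] [-0.18386758  0.26514962 -0.04640061] 0.045237382704687974
0.146 [321.3 203.6] [301.  191.7]
0.182 [321.4 218. ] [300.4 183. ]
```

View pics/f.png

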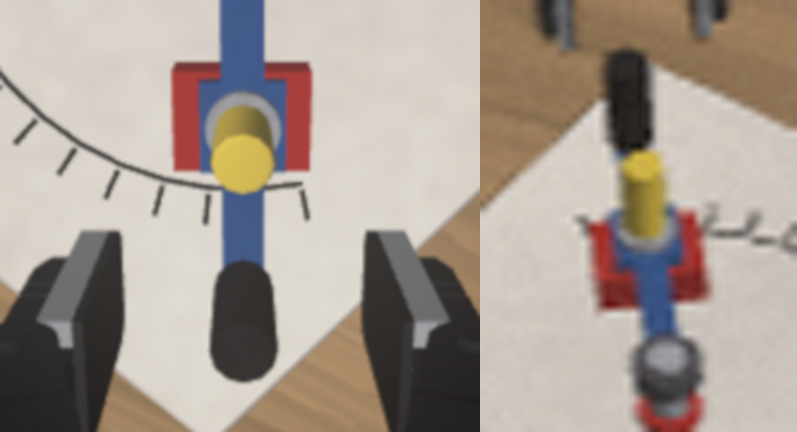

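The pin stands upright with its collar flush on the lever. Its handle top at wrist pixel (321,218) matches the fully-home prediction (321.4,218). The gripper is clear, so I'll hand in.

```bash
python3 -c "
from cell import order
print(order.close_job())"
```

```text
the job is handed in; nothing more can be done
None
```

The lever is at the red stop's angle and the pin is fully home through the eye and the stop's hole. Nothing else on the bench was touched, the gripper is clear, and the job is handed in at about 13.5 s, but no verdict came back.

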